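# Refit the control knob of a hotplate on the flat of its spindle

### The job

The knob has come off the hotplate. Grip the bare spindle across its flat and turn it anticlockwise to off, as far as it goes, so that the flat faces the front edge; then push the knob onto it, pointer towards the off mark at the front, down against the sprung bezel until it is fully home. Finish while still holding the knob down like that, so that I can tighten its set screw, and leave the other things where they are.

Things in the scene. Friction and masses are not known exactly. Their poses are not given: they have to be found in the camera images.
- hotplate: fixed portable hotplate, white housing, steel top, 210 (x) x 210 (y) x 50 mm high. Origin: centre of its underside; x points from its front edge (robot's side) to the back, z up. A round iron plate, 132 mm across, rising to 60 mm, is centred 36 mm behind the origin. The off mark is a black dash on the steel top between spindle and front edge; the setting ticks go round the spindle
- spindle_axis (a point): point on the upright bare spindle's axis, at the height of the steel top (50 mm over the worktop), 42 mm behind the front edge; hotplate's axes. The spindle is D-shaped from 9 to 34 mm above this point (last 1.5 mm tapered): 12 mm round with one flat 2.4 mm from the axis: jaws close to 8.4 mm square on the flat, 11 mm at 30 degrees off, 12 mm on the round. They do not pull it square
- spindle (a joint): angle of the spindle, rad: 0 = off, at its stop, with the flat facing the front edge (-x of the hotplate); grows clockwise seen from above (the flat goes from the front towards the hotplate's +y side), up to 2.4. It turns stiffly (0.05 N m) and stays where it is left
- bezel (a joint): how far the sprung steel ring round the spindle (47 mm across, hole 18 mm) is pressed down, m: 0 = up, its top 8.5 mm above the hotplate's steel top; 0.005 = down on its stop. It yields at 3 N and takes 7 N at the stop
- knob: loose round aluminium knob, 43 mm across, 35 mm high, about 70 g, standing upright on the worktop in front of the hotplate. Origin: centre of its underside, z up. A black pointer line runs along its top to its -x side; the set screw is below the pointer. Home on the spindle its underside is 3.5 mm above the steel top; it meets the raised bezel at 8.5 mm
- screwdriver: small screwdriver with a black handle, 150 mm long, lying to the right of the knob along the draining board's edge; not to be moved
- tin_2: round green tin, 75 mm across, 58 mm high, standing on the draining board to the right; not to be moved
- mill_1: wooden pepper mill, 58 mm across, 170 mm high, at the back left; not to be moved
- mill_2: glass salt mill with a grey cap, 44 mm across, 90 mm high, at the back left; not to be moved
- knob_bore (a point): centre of the bore's mouth in the knob's underside (the knob's origin, same axes). Blind D bore, 13.4 mm across, 32 mm deep, conical mouth 21 mm across; its flat, 3 mm from the axis, is on the pointer side (-x) and begins 5.5 mm up. It slides over the spindle only with the pointer the way the spindle's flat faces, within about 15 degrees; else it stops some 26 mm above the steel top
- spindle_flat (a point): middle of the spindle's flat face, which is 11 mm wide and 23 mm high; this point is 21 mm above the hotplate's steel top; its -x axis points straight out of the face. It turns with the spindle

How it is judged:
By the outcome, as a careful person would: the job done as asked, in the order asked, and still so for the second after the job is handed in, while the arm keeps its last pose, push and grip.
It also fails if it takes over 45 s, if anything falls off the work surface, if the arm or the gripper's body presses on something with over 40 N, if the wrist force passes 120 N, or if a joint passes its speed limit or range.

### The arm

A 6-joint arm with a two-finger parallel gripper is mounted at the origin on a cart in front of the work surface, level with it; the furniture and walls round the work are solid. World frame = base frame: x ahead of the robot, y to its left, z up, the work surface at z = 0. Lengths are in mm, angles in rad, forces in N, time in s.
With the tool pointing down it reaches from about 350 to 975 mm from the base axis. Payload 7.1 kg.
Tool frame: the origin (TCP) lies at the very end of the fingers, on their centre line; the grasp point (between the pads) lies 19 mm behind it; z points along the fingers, y is the line along which they close (so a half turn about z gives the same grasp; the last joint's range is limited). The gripper opens to 88 mm and grips with 3 to 60 N. Pads are 20 mm wide; open, the fingers measure 115 mm over their backs; the gripper's body (75 mm by 178 mm) begins 61 mm behind the grasp point.
Start: joints at [-1.285, 0.423, 1.63, -0, 1.089, -0.019], TCP at [187.582, -596.169, 195.775] pointing down, gripper open.
Joint ranges: [-3, 3], [-0.9, 2.11], [0.09, 2.58], [-1.31, 4.45], [0.11, 2.69], [-2.54, 2.54]. Speed limits (rad/s): [2.39, 2.39, 3.01, 3.14, 3.14, 3.14].

### API

Orientations are given as a rotation vector (axis times angle).
In Python, from workcell import sensors, imaging, close_job gives the robot as it stands. The module is installed in compiled form; this text tells all that it offers.
- The arm moves only by the tool servo_tool, never from a script. Its argument "steps" is a list of rows, each a list of 3 entries, a list of its own where there are three numbers: the shift along the world's x, y, z in m, then the turn, a rotation vector about the world's x, y, z in degrees, then the opening, from -1 (shut) to 1 (fully open). A call has exactly 8 rows; each row shifts and turns the commanded pose from where the row before left it; what a row does not reach is not made up. A row lasts 1/12 s, in which the tool goes at most 41.7 mm and 7.16 degrees, less where a joint would pass 70% of its speed; a pose out of reach is approached as far as the arm can. A call is refused whole if a number of a shift passes 0.0417 or a number of a turn 7.16, either way. A call with a gripper value outside its range is refused whole. The fingers move at their own pace and stop on an object; the grip force is fixed at half the most. Time passes only in rows, so rows that do not move let the fingers close, or fill a call up. It gives the time, the measured TCP pose, the force, the opening and the grip force at its end, in the units of the state.
- sensors.get_obs(): the state, without advancing time (a new reading comes with each control period).
- imaging.get_image(name): name is "scene" or "top"; returns a dict with "color" (420x560x3 uint8, blue, green, red), "range_z" (420x560 float32, mm along the optical axis (not along the pixel's ray), 0 where there is no reading), "vertical_fov" (degrees; the focal length in pixels is half the picture's height over the tangent of half this angle, whatever the lens; pixels are square), "cx", "cy" (the principal point, pixels), "k1" (the pictures are not rectified: a ray, as slopes to the right and down, at radius r is drawn at 1 + k1 r^2 times it, then the intrinsics apply), "rvec" (rotation vector, rad) and "tvec" (3), from world to camera coordinates, as OpenCV has them. Camera axes: x right, y down, z forward; pixel columns grow to the right and rows downward; lengths in mm; the calibration is good to about 2 mm. A picture is of the moment at which its call begins.
- close_job(): hands the job in; it is judged then, once.
The state is a dict: "t": time; "qpos": joint angles; "qvel": joint speeds; "joint_torque": joint torques, N m; "ee_pos": TCP position; "orientation": TCP orientation; "ft_force": force on the tool from outside, world axes, zero at the start; "moment": the same for the moment, N m; "width": finger opening in mm; "grasp_force": force on a finger pad.
Only numpy, scipy, OpenCV 4.12 (cv2) and the standard library are available. Lean on these libraries where they do the work, as an engineer would, in place of code of your own. Each camera call takes 0.05 s, during which the arm holds its last target. There are 200 camera calls.

## Working session

There is one attempt and no reset: what is moved stays moved. The work goes in short steps, Python scripts to look and compute and a tool call to move; the robot and the scene stay as the last step left them, time stands still between calls to the robot, and variables do not carry over. Pictures are saved under pics/ and viewed, at most 10 in all, crops included, and the job is handed in when it is done.

Besides the shell and the picture viewer there is one more tool, called after "Emit:" by a JSON object that holds its "op" and its "data", one argument or row to a line. servo_tool: Moves the arm, as the interface text tells. Its arguments: {"type":"object","properties":{"steps":{"type":"array"}},"required":["steps"]}

```bash
mkdir -p pics; cat > h.py <<'E'
import numpy as np, cv2
from workcell import sensors, imaging, close_job
def cam(n):
    d=imaging.get_image(n); np.save(f'{n}.npy',d,allow_pickle=True); return d
def load(n): return np.load(f'{n}.npy',allow_pickle=True).item()
def KD(d):
    f=d['color'].shape[0]/2/np.tan(np.radians(d['vertical_fov'])/2)
    return np.array([[f,0,d['cx']],[0,f,d['cy']],[0,0,1.]]),np.array([d['k1'],0,0,0.])
def ray(d,uv):
    K,D=KD(d); p=cv2.undistortPoints(np.float64(uv).reshape(-1,1,2),K,D).reshape(-1,2)
    R=cv2.Rodrigues(np.float64(d['rvec']))[0]; t=np.float64(d['tvec']).reshape(3)
    return p,R,t
def at_z(d,uv,z):
    p,R,t=ray(d,uv); c=-R.T@t; v=np.c_[p,np.ones(len(p))]@R
    return c+v*((z-c[2])/v[:,2])[:,None]
def by_range(d,uv):
    p,R,t=ray(d,uv); r=np.array([d['range_z'][int(round(v)),int(round(u))] for u,v in np.reshape(uv,(-1,2))])
    return (np.c_[p,np.ones(len(p))]*r[:,None]-t)@R
def proj(d,P):
    K,D=KD(d); return cv2.projectPoints(np.float64(P).reshape(-1,1,3),np.float64(d['rvec']),np.float64(d['tvec']),K,D)[0].reshape(-1,2)
E
python3 - <<'E'
from h import *
for n in('scene','top'):
    d=cam(n); cv2.imwrite(f'pics/{n}0.png',d['color'])
    R=cv2.Rodrigues(np.float64(d['rvec']))[0]; print(n,d['vertical_fov'],d['k1'],-R.T@np.float64(d['tvec']).reshape(3),R[2])
print(sensors.get_obs())
E
```

```text
scene 42.335999144618064 -0.13649138498144198 [-225.81246717 -852.58993009 1346.0639386 ] [ 0.44719439  0.45167951 -0.77201217]
top 45.71724522105128 -0.03437179252699667 [ 364.0938061  -108.02445779 1475.99870911] [ 0.08120952 -0.01137315 -0.99663216]
{'t': 0.1, 'qpos': array([-1.28501454e+00,  4.23761724e-01,  1.63061137e+00, -1.26979423e-05,
        1.08864786e+00, -1.89818002e-02]), 'qvel': array([-0.00082382, -0.00024585, -0.00234481, -0.00153489, -0.0012764 ,
        0.00091496]), 'joint_torque': array([ 1.89884349e-04, -5.45614815e+01, -2.74324393e+01,  6.44834130e-02,
        1.88144093e-02, -2.26746579e-05]), 'ee_pos': array([ 187.41664899, -595.65295988,  195.08202876]), 'orientation': array([-3.10378980e+00, -4.76665501e-01,  3.15772383e-04]), 'ft_force': array([-0.4461646 ,  0.32975491, -0.70183017]), 'moment': array([-0.00466858,  0.05088111, -0.04935989]), 'grasp_force': 0.0, 'width': 88.02078807213867}
```

View pics/scene0.png

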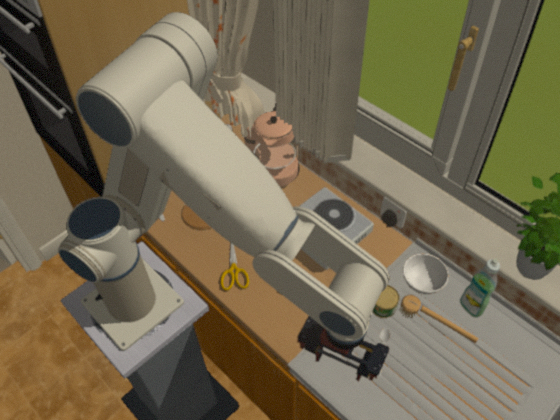

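View pics/top0.png

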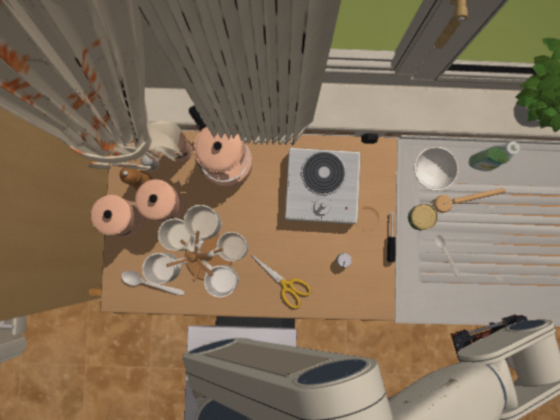

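The top view shows the hotplate at about (323,186), the spindle at about (322,208) and the knob at about (344,261). The screwdriver is at (392,240) and scissors are at (285,285). I'll enlarge this area.

```bash
python3 - <<'E'
from h import *
d=load('top'); c=d['color'][140:280,280:400]
cv2.imwrite('pics/c1.png',cv2.resize(c[:90,0:90],None,fx=6,fy=6,interpolation=cv2.INTER_CUBIC))
a=cv2.resize(d['color'][195:225,300:345],None,fx=14,fy=14,interpolation=cv2.INTER_CUBIC)
b=cv2.resize(d['color'][245:275,322:367],None,fx=14,fy=14,interpolation=cv2.INTER_CUBIC)
# e: hotplate at 4x ; stack a,b
cv2.imwrite('pics/c1.png',cv2.resize(np.vstack([a,b]),None,fx=0.7,fy=0.7) if False else cv2.resize(np.hstack([a,b]),(800,267),interpolation=cv2.INTER_AREA))
h=d['color'][140:230,278:368]; cv2.imwrite('pics/c2.png',cv2.resize(h,None,fx=6,fy=6,interpolation=cv2.INTER_CUBIC))
E
```

```text
(no output)
```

View pics/c1.png

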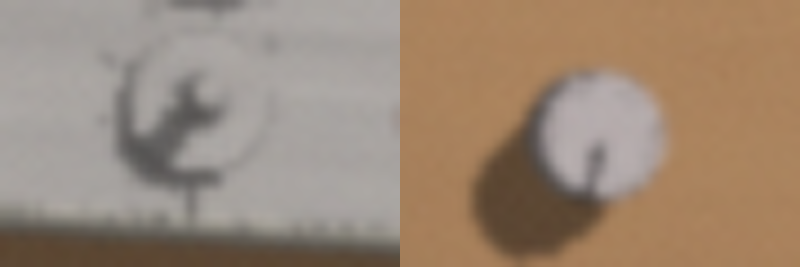

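View pics/c2.png

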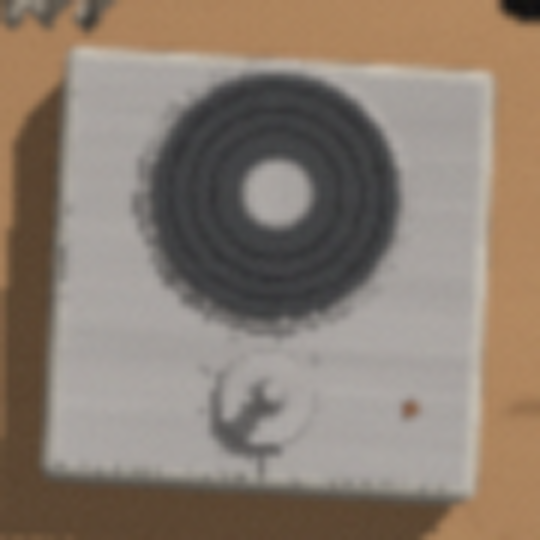

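The crops show the hotplate's top corners at c2 (72,50), (492,74), (472,496) and (44,472). In c1 the bezel centre is near (198,100), the off mark at (192,205) and the knob top centre at (600,135). The knob's pointer runs from (598,152) to (592,195), almost straight to the front.

```bash
python3 - <<'E'
from h import *
d=load('top')
c=np.array([(72,50),(492,74),(472,496),(44,472)],float); uv=(c+.5)/6-.5+[278,140]
P=at_z(d,uv,50)[:,:2]; print(P.round(1)); 
bl,br,fr,fl=P; print('sides',[np.linalg.norm(P[i]-P[(i+1)%4]).round(1) for i in range(4)])
yaws=[np.degrees(np.arctan2(*(v[::-1]))) for v in (bl-fl,br-fr)]
w=[np.degrees(np.arctan2(-(l-r)[0],(l-r)[1])) for l,r in((bl,br),(fl,fr))]
print(yaws,w); a=np.radians(np.mean(yaws+w)); ctr=P.mean(0); ex=np.array([np.cos(a),np.sin(a)]); sp=ctr-63*ex
print('ctr',ctr,'yaw',np.degrees(a),'spindle',sp)
ip=at_z(d,(np.array([[278,195]])+.5)/6-.5+[278,140],60); print('plate-based spindle',ip[0,:2]-99*ex)
s=14*800/1260
bez=at_z(d,(np.array([[198,100.]])+.5)/s-.5+[300,195],58.5); print('bezel',bez)
k=at_z(d,(np.array([[200,135.],[198,152],[192,197]])+.5)/s-.5+[322,245],35); print('knob',k, np.degrees(np.arctan2(-(k[2]-k[1])[1],-(k[2]-k[1])[0])),np.degrees(np.arctan2(-(k[2]-k[0])[1],-(k[2]-k[0])[0])))
# heights
g=lambda u,v:by_range(d,[[u,v]])[0].round(1)
print(g(300,215),g(344,260),g(370,260))
z=d['range_z'][202:214,314:332]; 
for v in range(200,214): print(v,[int(by_range(d,[[u,v]])[0][2]) for u in range(314,331)])
col=[cam('top')['color'] for _ in range(8)]
m=np.mean(col,0); np.save('avg.npy',m)
i=cv2.resize(m[196:222,308:338].astype(np.float32),None,fx=24,fy=24,interpolation=cv2.INTER_CUBIC)
i=np.clip((i-40)*1.25,0,255).astype(np.uint8)
q=lambda P:tuple(int(x) for x in ((proj(d,P)[0]-[308,196]+.5)*24))
for zz,r,co in((58.5,23.5,(0,0,255)),(84,6,(0,255,0))):
    for t in range(0,360,10): cv2.circle(i,q([sp[0]+r*np.cos(np.radians(t)),sp[1]+r*np.sin(np.radians(t)),zz]),1,co,-1)
cv2.imwrite('pics/s1.png',i)
E
```

```text
[[ 677.4 -124.6]
 [ 671.9 -328.7]
 [ 466.4 -322.3]
 [ 472.1 -116.8]]
sides [np.float64(204.2), np.float64(205.6), np.float64(205.5), np.float64(205.4)]
[np.float64(-2.16630076050594), np.float64(-1.7930895562193212)] [np.float64(-1.5169847974095003), np.float64(-1.5682053540469487)]
ctr [ 571.95029054 -223.09227383] yaw -1.7611451170454275 spindle [ 508.98004975 -221.15609856]
plate-based spindle [ 508.71010959 -222.10600067]
bezel [[ 510.17544987 -221.4069891    58.5       ]]
knob [[ 357.98064972 -291.05091021   35.        ]
 [ 352.46025099 -290.50621191   35.        ]
 [ 337.85632544 -288.83713374   35.        ]] -6.520026770573724 -6.277582053576194
[ 482.3 -159.7   54. ] [ 357.2 -291.    34.6] [ 359.2 -372.     2.8]
200 [51, 48, 52, 61, 55, 58, 59, 59, 52, 60, 54, 56, 58, 44, 52, 46, 50]
201 [43, 52, 55, 59, 57, 63, 53, 53, 56, 55, 51, 58, 54, 55, 48, 45, 46]
202 [48, 53, 62, 64, 57, 63, 61, 59, 58, 61, 60, 60, 60, 60, 55, 48, 51]
203 [43, 56, 57, 58, 60, 60, 63, 61, 55, 57, 57, 58, 59, 61, 60, 54, 44]
204 [62, 61, 51, 54, 61, 61, 48, 83, 86, 83, 79, 62, 54, 62, 56, 63, 52]
205 [58, 60, 58, 59, 57, 50, 62, 74, 86, 84, 78, 64, 57, 54, 56, 54, 53]
206 [58, 56, 62, 57, 59, 48, 58, 68, 84, 84, 83, 56, 62, 59, 55, 50, 51]
207 [53, 62, 54, 59, 57, 52, 59, 55, 67, 84, 45, 50, 56, 58, 61, 65, 52]
208 [60, 58, 61, 57, 53, 56, 48, 59, 59, 48, 46, 53, 55, 66, 57, 56, 46]
209 [52, 63, 55, 55, 54, 55, 60, 52, 53, 60, 60, 60, 54, 56, 56, 58, 53]
210 [49, 60, 62, 56, 59, 57, 56, 55, 61, 56, 56, 61, 60, 53, 62, 48, 48]
211 [44, 49, 62, 59, 61, 58, 55, 55, 57, 62, 57, 56, 56, 62, 59, 54, 52]
212 [48, 54, 54, 57, 56, 54, 59, 59, 68, 55, 58, 58, 55, 57, 51, 50, 45]
213 [47, 53, 46, 51, 56, 59, 52, 56, 58, 52, 57, 64, 61, 52, 47, 57, 49]
```

View pics/s1.png

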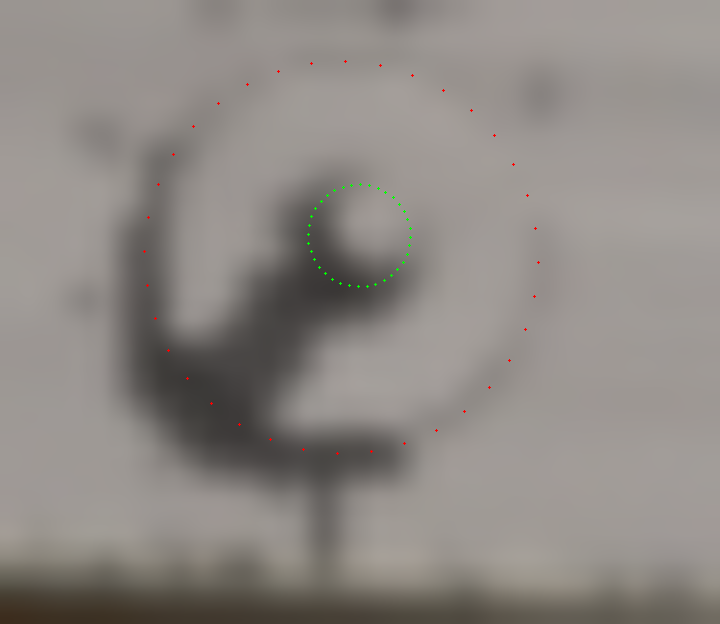

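The flat seems to face left-down, roughly 45° from the front, and the spindle axis is near (509,-221.5). I'll approach with the jaws at 45° and use the finger opening to refine the angle.

Emit:
{"op": "servo_tool", "data": {
  "steps": [
    [[0.02, 0.0235, 0], [0, 0, 1.6], 0.3],
    [[0.02, 0.0235, 0], [0, 0, 1.6], -0.32],
    [[0.02, 0.0235, 0], [0, 0, 1.6], -0.32],
    [[0.02, 0.0235, 0], [0, 0, 1.6], -0.32],
    [[0.02, 0.0235, 0], [0, 0, 1.6], -0.32],
    [[0.02, 0.0235, 0], [0, 0, 1.6], -0.32],
    [[0.02, 0.0235, 0], [0, 0, 1.6], -0.32],
    [[0.02, 0.0235, 0], [0, 0, 1.6], -0.32]
  ]
}}

```text
t: 1.17
ee_pos: [348.4, -407.0, 196.0]
orientation: [3.032, 0.822, 0.0]
ft_force: [0.5, -0.5, 0.2]
width: 38.1
grasp_force: 0.0
```

Emit:
{"op": "servo_tool", "data": {
  "steps": [
    [[0.02, 0.0235, -0.008], [0, 0, 1.6], -0.32],
    [[0.02, 0.0235, -0.008], [0, 0, 1.6], -0.32],
    [[0.02, 0.0235, -0.008], [0, 0, 1.6], -0.32],
    [[0.02, 0.0235, -0.008], [0, 0, 1.6], -0.32],
    [[0.02, 0.0235, -0.008], [0, 0, 1.6], -0.32],
    [[0.02, 0.0235, -0.008], [0, 0, 1.6], -0.32],
    [[0.02, 0.0235, -0.008], [0, 0, 1.6], -0.32],
    [[0, 0, 0], [0, 0, 0], -0.32]
  ]
}}

```text
t: 1.83
ee_pos: [489.6, -240.1, 138.6]
orientation: [-2.934, -1.119, -0.0]
ft_force: [-0.9, -0.7, -0.3]
width: 29.8
grasp_force: 0.0
```

Emit:
{"op": "servo_tool", "data": {
  "steps": [
    [[0.0098, 0.0093, -0.01], [0, 0, 1.4], -0.32],
    [[0.0098, 0.0093, -0.01], [0, 0, 0], -0.32],
    [[0, 0, -0.01], [0, 0, 0], -0.32],
    [[0, 0, -0.01], [0, 0, 0], -0.32],
    [[0, 0, -0.01], [0, 0, 0], -0.32],
    [[0, 0, -0.01], [0, 0, 0], -0.32],
    [[0, 0, -0.009], [0, 0, 0], -0.32],
    [[0, 0, -0.006], [0, 0, 0], -0.32]
  ]
}}

```text
t: 2.5
ee_pos: [506.3, -225.3, 63.3]
orientation: [-2.924, -1.146, 0.002]
ft_force: [-0.1, 0.3, -0.4]
width: 30.2
grasp_force: 0.0
```

Emit:
{"op": "servo_tool", "data": {
  "steps": [
    [[0, 0, 0], [0, 0, 0], -0.32],
    [[0, 0, 0], [0, 0, 0], -0.5],
    [[0, 0, 0], [0, 0, 0], -0.6],
    [[0, 0, 0], [0, 0, 0], -1],
    [[0, 0, 0], [0, 0, 0], -1],
    [[0, 0, 0], [0, 0, 0], -1],
    [[0, 0, 0], [0, 0, 0], -1],
    [[0, 0, 0], [0, 0, 0], -1]
  ]
}}

```text
t: 3.17
ee_pos: [507.3, -225.1, 65.0]
orientation: [2.924, 1.148, 0.0]
ft_force: [-0.1, 0.0, 0.1]
width: 0.6
grasp_force: 0.0
```

The jaws closed on nothing (0.6 mm), so I'll look.

```bash
python3 - <<'E'
from h import *
d=cam('scene'); t=cam('top')
o=sensors.get_obs(); print(o['ee_pos'],o['qpos'],o['width'],o['ft_force'])
u,v=proj(d,[509,-221.5,70])[0].astype(int); print(u,v)
a=cv2.resize(d['color'][v-40:v+30,u-40:u+40],(640,560),interpolation=cv2.INTER_CUBIC)
cv2.imwrite('pics/p1.png',a)
E
```

```text
[ 507.21497953 -225.03021217   64.8685601 ] [-4.39014090e-01  5.08237831e-01  1.86636982e+00 -2.24390831e-06
  7.66883160e-01  3.83588695e-01] 0.2908753078625677 [ 0.34144304  1.17064342 -0.52480512]
310 229
```

View pics/p1.png

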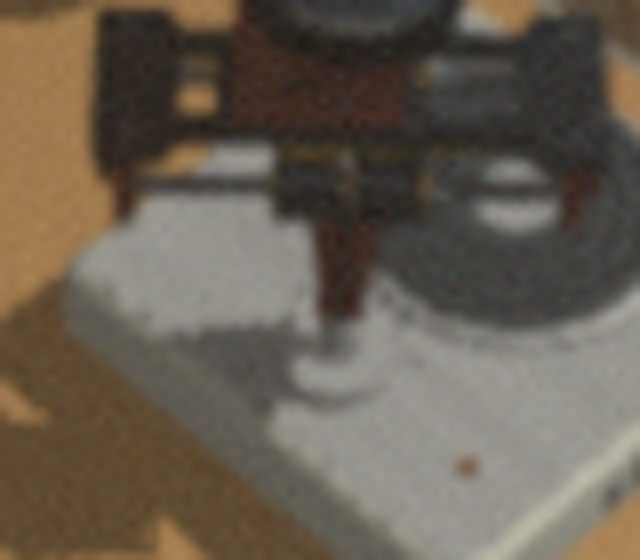

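The scene crop shows the closed fingers ending at crop (340,318) and a short grey stub below them at (340,340), with the bezel around (345,370). I'll check their positions by depth.

```bash
python3 - <<'E'
from h import *
d=load('scene')
print('proj tcp',proj(d,[507.2,-225,65]),'spindle base/top',proj(d,[[509,-221.5,58.5],[509,-221.5,84]]))
for y in range(240,400,8):
    uv=[[270+x/8-.5+.06,189+y/8-.5] for x in (332,340,348)]
    print(y,by_range(d,uv).round(0).astype(int).tolist())
# tool tip by-hand check via gripper: the hotplate features in scene
print('led',by_range(d,[[270+466/8,189+466/8]]))
t=load('top')
for r in range(195,222,1): print(r,[int(by_range(t,[[u,r]])[0][2]) for u in range(306,342,2)])
E
```

```text
proj tcp [[310.50872414 231.04606346]] spindle base/top [[309.99056005 231.35748628]
 [310.24558267 226.12867185]]
240 [[498, -232, 140], [498, -237, 144], [505, -234, 136]]
248 [[497, -234, 137], [501, -234, 133], [507, -233, 128]]
256 [[496, -235, 135], [500, -235, 131], [505, -235, 126]]
264 [[498, -233, 126], [499, -236, 128], [505, -235, 122]]
272 [[497, -234, 124], [497, -238, 127], [503, -236, 120]]
280 [[499, -233, 117], [500, -235, 117], [504, -236, 114]]
288 [[497, -235, 115], [499, -237, 115], [503, -237, 112]]
296 [[498, -234, 108], [502, -234, 105], [500, -240, 112]]
304 [[497, -235, 107], [500, -236, 103], [499, -241, 110]]
312 [[499, -233, 97], [503, -234, 94], [503, -238, 99]]
320 [[498, -235, 95], [502, -235, 92], [501, -240, 97]]
328 [[506, -228, 77], [510, -228, 72], [511, -231, 75]]
336 [[504, -230, 75], [509, -230, 71], [509, -233, 73]]
344 [[506, -229, 68], [512, -227, 60], [514, -229, 61]]
352 [[504, -230, 66], [510, -229, 58], [512, -231, 59]]
360 [[506, -228, 57], [506, -232, 61], [508, -234, 61]]
368 [[505, -230, 55], [504, -234, 59], [507, -236, 59]]
376 [[
[... 2076 characters left out ...]
2, 538, 536, 534, 529, 523, 51, 407]
215 [552, 554, 556, 554, 557, 555, 552, 555, 549, 549, 543, 542, 538, 536, 530, 526, 524, 50]
216 [563, 564, 561, 564, 560, 560, 558, 554, 551, 553, 548, 542, 543, 540, 535, 533, 524, 524]
217 [567, 567, 569, 567, 570, 563, 564, 558, 558, 555, 551, 552, 541, 539, 538, 531, 528, 527]
218 [574, 576, 577, 574, 571, 567, 566, 565, 561, 557, 557, 551, 548, 544, 536, 532, 531, 529]
219 [581, 583, 582, 577, 577, 573, 571, 566, 561, 563, 560, 554, 550, 547, 541, 538, 533, 528]
220 [589, 586, 585, 583, 581, 578, 571, 570, 567, 566, 562, 559, 554, 551, 542, 538, 533, 526]
221 [593, 588, 589, 585, 582, 579, 576, 572, 572, 568, 565, 562, 558, 554, 548, 540, 531, 531]
```

Emit:
{"op": "servo_tool", "data": {
  "steps": [
    [[0, 0, 0], [0, 0, 0], -0.2],
    [[0, 0, 0], [0, 0, 0], -0.2],
    [[0, 0, 0], [0, 0, 0], -0.2],
    [[0, 0, 0], [0, 0, 0], -0.2],
    [[0, 0, 0], [0, 0, 0], -0.2],
    [[0, 0, 0], [0, 0, 0], -0.2],
    [[0, 0, 0], [0, 0, 0], -0.2],
    [[0, 0, 0], [0, 0, 0], -0.2]
  ]
}}

```text
t: 3.93
ee_pos: [507.2, -225.1, 64.8]
orientation: [-2.924, -1.148, 0.0]
ft_force: [0.3, -0.0, -0.4]
width: 34.8
grasp_force: 0.0
```

```bash
python3 - <<'E'
from h import *
ds=[cam('scene') for _ in range(6)]; d=ds[-1]
m=np.mean([x['color'] for x in ds],0).astype(np.float32)
i=cv2.resize(m[205:250,285:340],None,fx=13,fy=13,interpolation=cv2.INTER_CUBIC)
i=np.clip(i*1.3,0,255).astype(np.uint8)
for P in ([509,-221.5,58.5],[509,-221.5,84],[507.2,-225,65],[507.2,-225,90]):
    q=(proj(d,P)[0]-[285,205]+.5)*13; cv2.circle(i,tuple(int(x) for x in q),3,(0,255,0),-1)
cv2.imwrite('pics/p2.png',i); print(sensors.get_obs()['width'])
d['range_z']=np.median([x['range_z'] for x in ds],0)
print('z',list(range(298,326,2)))
for v in range(214,240): print(v,[int(by_range(d,[[u,v]])[0][2]) for u in range(298,326,2)])
E
```

```text
35.298755427842266
z [298, 300, 302, 304, 306, 308, 310, 312, 314, 316, 318, 320, 322, 324]
214 [188, 189, 186, 188, 187, 47, 52, 50, 54, 58, 58, 187, 189, 188]
215 [183, 183, 183, 184, 184, 48, 46, 49, 54, 61, 60, 183, 186, 184]
216 [177, 179, 179, 179, 178, 47, 46, 49, 56, 59, 60, 153, 178, 181]
217 [51, 47, 146, 147, 147, 49, 50, 49, 53, 58, 60, 150, 178, 176]
218 [49, 50, 49, 142, 141, 49, 47, 51, 53, 58, 58, 143, 145, 57]
219 [49, 49, 47, 137, 136, 48, 47, 47, 54, 59, 59, 139, 141, 59]
220 [47, 47, 47, 132, 130, 48, 46, 48, 51, 53, 58, 134, 133, 57]
221 [50, 49, 50, 129, 127, 46, 51, 48, 52, 53, 63, 131, 128, 58]
222 [49, 47, 48, 126, 123, 48, 49, 51, 47, 54, 58, 124, 127, 60]
223 [49, 49, 49, 116, 118, 48, 49, 50, 49, 52, 54, 120, 120, 59]
224 [49, 46, 49, 112, 115, 48, 50, 48, 51, 53, 54, 117, 59, 61]
225 [49, 49, 48, 110, 108, 49, 52, 47, 46, 47, 53, 111, 57, 59]
226 [49, 49, 49, 105, 101, 49, 49, 82, 48, 48, 54, 108, 58, 57]
227 [47, 48, 49, 100, 100, 59, 58, 82, 57, 48, 49, 102, 51, 56]
228 [47, 48, 46, 95, 94, 57, 59, 84, 55, 59, 48, 97, 52, 54]
229 [48, 50, 51, 90, 56, 56, 58, 78, 57, 57, 49, 94, 49, 56]
230 [49, 47, 46, 54, 57, 60, 56, 76, 56, 58, 58, 50, 51, 52]
231 [48, 47, 49, 58, 56, 54, 58, 68, 58, 57, 59, 53, 49, 49]
232 [48, 49, 50, 57, 60, 59, 58, 65, 54, 55, 58, 47, 48, 49]
233 [47, 46, 46, 56, 57, 55, 56, 60, 57, 56, 58, 47, 48, 48]
234 [49, 46, 48, 56, 59, 57, 54, 54, 59, 57, 58, 46, 49, 48]
235 [46, 50, 51, 52, 57, 55, 59, 57, 55, 57, 56, 49, 48, 48]
236 [46, 51, 48, 50, 57, 57, 59, 57, 56, 56, 55, 51, 47, 49]
237 [49, 51, 49, 49, 56, 56, 56, 54, 56, 56, 48, 48, 49, 49]
238 [48, 47, 50, 50, 54, 55, 58, 58, 55, 55, 47, 49, 49, 50]
239 [45, 46, 47, 47, 47, 49, 51, 55, 51, 47, 48, 50, 48, 49]
```

View pics/p2.png

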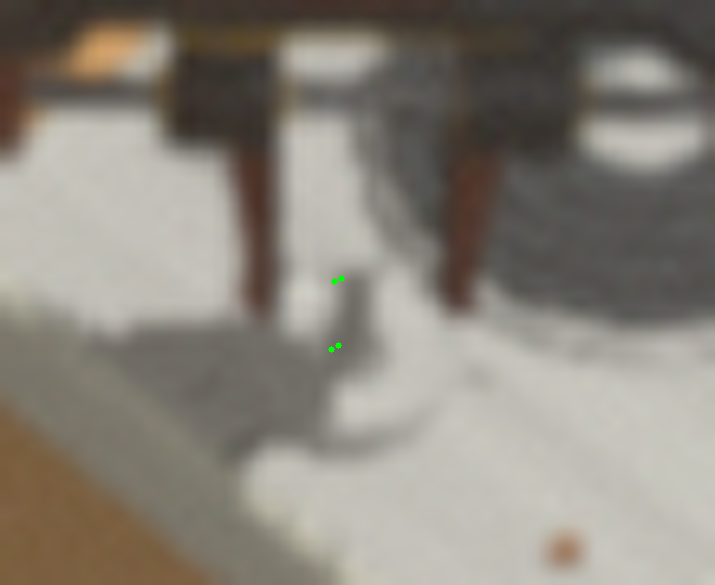

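The jaws are open either side of the spindle, which stands at crop (355,280–360). The fingertips end at (260,315) and (460,310), about 25 mm higher than the reported TCP. The mismatch needs care, so I'll measure the fingertips against the spindle in the image.

```bash
python3 - <<'E'
from h import *
d=load('scene')
L=by_range(d,[[u,v] for u in(304.0,305,306) for v in range(222,228)]); R=by_range(d,[[u,v] for u in(319,320,320.6) for v in range(219,228)])
L=L[L[:,2]>90];R=R[R[:,2]>90]
S=by_range(d,[[312,v] for v in range(227,232)])
for n,X in(('L',L),('R',R),('S',S)): print(n,len(X),np.median(X,0).round(1))
M=(np.median(L,0)+np.median(R,0))/2; print('mid front',M,'dir',np.degrees(np.arctan2(*(np.median(R,0)-np.median(L,0))[[1,0]])))
print(proj(d,[[509,-221.5,58.5],[509,-221.5,84],[507.2,-225,90],[507.2,-225,65]]))
E
```

```text
L 18 [ 486.1 -220.9  111.6]
R 27 [ 515.5 -252.   123.2]
S 5 [ 508.5 -229.6   79.1]
mid front [ 500.80272844 -236.47229434  117.40789397] dir -46.50675852451812
[[309.99056005 231.35748628]
 [310.24558267 226.12867185]
 [310.76619147 225.89319882]
 [310.50872414 231.04606346]]
```

Emit:
{"op": "servo_tool", "data": {
  "steps": [
    [[0.0023, 0.0035, 0], [0, 0, 0], -0.32],
    [[0, 0, -0.003], [0, 0, 0], -0.32],
    [[0, 0, -0.003], [0, 0, 0], -0.32],
    [[0, 0, -0.003], [0, 0, 0], -0.32],
    [[0, 0, -0.003], [0, 0, 0], -0.32],
    [[0, 0, 0], [0, 0, 0], -0.32],
    [[0, 0, 0], [0, 0, 0], -0.32],
    [[0, 0, 0], [0, 0, 0], -0.32]
  ]
}}

```text
t: 4.9
ee_pos: [509.4, -221.6, 52.7]
orientation: [-2.924, -1.148, 0.0]
ft_force: [-0.2, 0.5, 0.0]
width: 29.4
grasp_force: 0.0
```

```bash
cat > tips.py <<'E'
from h import *
ds=[cam('scene') for _ in range(4)]; d=ds[-1]; d['range_z']=np.median([x['range_z'] for x in ds],0); np.save('scene.npy',d,allow_pickle=True)
o=sensors.get_obs(); print(o['ee_pos'].round(1),o['width'].round(1),o['ft_force'].round(1))
us=list(range(300,326))
print('   ',us)
for v in range(222,240): print(v,[int(by_range(d,[[u,v]])[0][2]) for u in us])
E
python3 tips.py
```

```text
Traceback (most recent call last):
  File "tips.py", line 3, in <module>
    o=sensors.get_obs(); print(o['ee_pos'].round(1),o['width'].round(1),o['ft_force'].round(1))
                                                    ^^^^^^^^^^^^^^^^
AttributeError: 'float' object has no attribute 'round'
```

```bash
sed -i "s/o\['width'\].round(1)/o['width']/" tips.py; python3 tips.py
```

```text
[ 509.5 -221.6   52.9] 29.74152277565473 [-0.1 -0.4 -0. ]
    [300, 301, 302, 303, 304, 305, 306, 307, 308, 309, 310, 311, 312, 313, 314, 315, 316, 317, 318, 319, 320, 321, 322, 323, 324, 325]
222 [51, 47, 49, 48, 120, 119, 118, 51, 46, 45, 48, 47, 48, 48, 49, 50, 52, 53, 121, 120, 120, 123, 61, 57, 55, 58]
223 [46, 49, 47, 47, 117, 114, 116, 49, 49, 49, 49, 47, 49, 50, 48, 50, 50, 91, 114, 116, 115, 115, 57, 57, 56, 57]
224 [47, 47, 50, 50, 112, 110, 108, 49, 44, 50, 49, 48, 50, 48, 49, 48, 52, 87, 113, 110, 110, 59, 59, 61, 58, 56]
225 [49, 47, 50, 52, 105, 104, 102, 51, 49, 47, 50, 50, 47, 49, 46, 51, 48, 89, 105, 105, 107, 57, 59, 59, 60, 60]
226 [51, 47, 52, 50, 101, 99, 100, 53, 47, 46, 45, 82, 82, 81, 49, 48, 47, 91, 101, 102, 105, 53, 60, 56, 59, 61]
227 [50, 50, 50, 46, 94, 94, 96, 46, 55, 58, 56, 82, 80, 85, 56, 59, 47, 84, 97, 95, 96, 54, 54, 56, 57, 60]
228 [50, 48, 48, 51, 93, 90, 91, 58, 54, 57, 58, 82, 82, 83, 56, 57, 56, 88, 93, 94, 90, 52, 55, 58, 55, 54]
229 [48, 47, 50, 50, 88, 82, 85, 56, 57, 57, 59, 78, 80, 77, 57, 56, 58, 84, 85, 86, 89, 46, 52, 54, 53, 53]
230 
[... 385 characters left out ...]
8, 56, 59, 57, 56, 55, 50, 50, 53, 49, 49, 48]
234 [47, 47, 50, 48, 58, 59, 59, 55, 57, 56, 54, 56, 55, 55, 56, 54, 56, 58, 58, 53, 48, 51, 49, 49, 48, 48]
235 [51, 49, 50, 50, 53, 57, 59, 60, 57, 57, 59, 58, 59, 56, 55, 57, 56, 58, 57, 50, 49, 49, 52, 50, 49, 51]
236 [50, 47, 50, 50, 48, 55, 59, 58, 57, 57, 59, 57, 57, 56, 58, 57, 56, 56, 58, 50, 49, 49, 49, 51, 49, 49]
237 [52, 48, 51, 52, 50, 52, 53, 58, 56, 61, 57, 55, 60, 56, 57, 58, 57, 55, 48, 48, 49, 50, 50, 45, 48, 46]
238 [51, 51, 48, 46, 50, 48, 51, 53, 55, 55, 59, 57, 59, 56, 55, 55, 50, 48, 51, 50, 48, 50, 46, 50, 49, 48]
239 [48, 48, 44, 51, 47, 51, 51, 47, 54, 53, 56, 54, 51, 53, 51, 50, 47, 48, 50, 48, 48, 50, 50, 50, 46, 51]
```

The fingertips sit about 24 mm above the reported TCP height. They are centred on the spindle, so I'll go down 12 mm more and close.

Emit:
{"op": "servo_tool", "data": {
  "steps": [
    [[0, 0, -0.004], [0, 0, 0], -0.32],
    [[0, 0, -0.004], [0, 0, 0], -0.32],
    [[0, 0, -0.004], [0, 0, 0], -0.32],
    [[0, 0, 0], [0, 0, 0], -0.6],
    [[0, 0, 0], [0, 0, 0], -1],
    [[0, 0, 0], [0, 0, 0], -1],
    [[0, 0, 0], [0, 0, 0], -1],
    [[0, 0, 0], [0, 0, 0], -1]
  ]
}}

```text
t: 5.97
ee_pos: [510.0, -222.0, 40.8]
orientation: [2.923, 1.147, 0.001]
ft_force: [2.4, -1.8, -4.6]
width: 7.7
grasp_force: 30.0
```

Width 7.7 mm means the jaws are square on the flat. Next I'll turn anticlockwise.

Emit:
{"op": "servo_tool", "data": {
  "steps": [
    [[0, 0, 0], [0, 0, 5], -1],
    [[0, 0, 0], [0, 0, 5], -1],
    [[0, 0, 0], [0, 0, 5], -1],
    [[0, 0, 0], [0, 0, 5], -1],
    [[0, 0, 0], [0, 0, 5], -1],
    [[0, 0, 0], [0, 0, 5], -1],
    [[0, 0, 0], [0, 0, 5], -1],
    [[0, 0, 0], [0, 0, 0], -1]
  ]
}}

```text
t: 6.63
ee_pos: [510.3, -221.3, 40.8]
orientation: [2.441, 1.977, 0.002]
ft_force: [4.3, 2.3, -4.1]
width: 8.1
grasp_force: 30.0
```

```bash
python3 -c "
from h import *
o=sensors.get_obs(); print(o['ee_pos'],o['orientation'],o['moment'],o['width'],o['ft_force'],2*np.degrees(np.arctan2(o['orientation'][1],o['orientation'][0]))-90)"
```

```text
[ 510.31155968 -221.26115867   40.81342019] [2.44074136e+00 1.97684443e+00 2.08142829e-03] [ 0.40712117 -0.87107901 -0.04719065] 8.14770804791358 [ 4.32556266  2.25991079 -4.07159698] -11.989479571010236
```

Emit:
{"op": "servo_tool", "data": {
  "steps": [
    [[0, 0, 0], [0, 0, 3], -1],
    [[0, 0, 0], [0, 0, 3], -1],
    [[0, 0, 0], [0, 0, 2], -1],
    [[0, 0, 0], [0, 0, 2], -1],
    [[0, 0, 0], [0, 0, 1], -1],
    [[0, 0, 0], [0, 0, 1], -1],
    [[0, 0, 0], [0, 0, 0], -1],
    [[0, 0, 0], [0, 0, 0], -1]
  ]
}}

```text
t: 7.3
ee_pos: [510.3, -221.0, 40.8]
orientation: [2.227, 2.215, 0.002]
ft_force: [4.6, 4.1, -3.7]
width: 7.9
grasp_force: 30.0
```

```bash
python3 -c "
from h import *
o=sensors.get_obs(); print(o['ee_pos'],o['orientation'],o['moment'],o['width'],o['ft_force'],2*np.degrees(np.arctan2(o['orientation'][1],o['orientation'][0]))-90)"
```

```text
[ 510.3073455  -220.96235865   40.82498107] [2.22732911e+00 2.21478965e+00 2.21811518e-03] [ 0.67143211 -0.93475503 -0.0354892 ] 7.871581179062236 [ 4.6023558   4.09577787 -3.68027667] -0.3234746218478932
```

No stop felt yet, so I'll keep turning in small steps.

Emit:
{"op": "servo_tool", "data": {
  "steps": [
    [[0, 0, 0], [0, 0, 1], -1],
    [[0, 0, 0], [0, 0, 1], -1],
    [[0, 0, 0], [0, 0, 1], -1],
    [[0, 0, 0], [0, 0, 1], -1],
    [[0, 0, 0], [0, 0, 0], -1],
    [[0, 0, 0], [0, 0, 0], -1],
    [[0, 0, 0], [0, 0, 0], -1],
    [[0, 0, 0], [0, 0, 0], -1]
  ]
}}

```text
t: 7.97
ee_pos: [510.3, -220.9, 40.8]
orientation: [2.149, 2.291, 0.002]
ft_force: [4.4, 4.8, -3.5]
width: 8.3
grasp_force: 30.0
```

```bash
python3 -c "
from h import *
o=sensors.get_obs(); print(o['ee_pos'],o['orientation'],o['moment'],o['width'],o['ft_force'],2*np.degrees(np.arctan2(o['orientation'][1],o['orientation'][0]))-90)"
```

```text
[ 510.27423749 -220.87316363   40.82223257] [2.1488386e+00 2.2911353e+00 2.2494883e-03] [ 0.74763258 -0.92719911 -0.04105179] 8.2528600952731 [ 4.40768766  4.75211716 -3.45198237] 3.6712875583427547
```

Emit:
{"op": "servo_tool", "data": {
  "steps": [
    [[0, 0, 0], [0, 0, 1], -1],
    [[0, 0, 0], [0, 0, 1], -1],
    [[0, 0, 0], [0, 0, 1], -1],
    [[0, 0, 0], [0, 0, 1], -1],
    [[0, 0, 0], [0, 0, 1], -1],
    [[0, 0, 0], [0, 0, 0], -1],
    [[0, 0, 0], [0, 0, 0], -1],
    [[0, 0, 0], [0, 0, 0], -1]
  ]
}}

```text
t: 8.63
ee_pos: [510.2, -220.8, 40.8]
orientation: [2.047, 2.383, 0.002]
ft_force: [4.5, 4.2, -3.1]
width: 8.3
grasp_force: 30.0
```

```bash
cat > st.py <<'E'
from h import *
o=sensors.get_obs(); print(o['t'],o['ee_pos'].round(1),o['moment'].round(3),o['width'],o['ft_force'].round(1),2*np.degrees(np.arctan2(o['orientation'][1],o['orientation'][0]))-90)
E
python3 st.py
```

```text
8.6333 [ 510.2 -220.8   40.8] [ 0.76  -0.926 -0.184] 8.25790369188883 [ 4.5  4.2 -3.1] 8.654996749228914
```

Emit:
{"op": "servo_tool", "data": {
  "steps": [
    [[0, 0, 0], [0, 0, 1], -1],
    [[0, 0, 0], [0, 0, 1], -1],
    [[0, 0, 0], [0, 0, 1], -1],
    [[0, 0, 0], [0, 0, 0], -1],
    [[0, 0, 0], [0, 0, 0], -1],
    [[0, 0, 0], [0, 0, 0], -1],
    [[0, 0, 0], [0, 0, 0], -1],
    [[0, 0, 0], [0, 0, 0], -1]
  ]
}}

```text
t: 9.3
ee_pos: [510.1, -220.8, 40.8]
orientation: [1.985, 2.435, 0.002]
ft_force: [3.6, 3.7, -2.6]
width: 8.3
grasp_force: 30.0
```

```bash
python3 st.py
```

```text
9.3 [ 510.1 -220.8   40.8] [ 0.809 -0.846 -0.239] 8.343534898780188 [ 3.6  3.7 -2.6] 11.638236105308835
```

The moment has risen to about -0.24 N m, so the stop is reached and the jaws are starting to twist on the flat. I'll regrip square at the expected off angle to confirm.

Emit:
{"op": "servo_tool", "data": {
  "steps": [
    [[0, 0, 0], [0, 0, 0], -0.6],
    [[0, 0, 0], [0, 0, 0], -0.6],
    [[0, 0, 0], [0, 0, -6.7], -0.6],
    [[0, 0, 0], [0, 0, -6.7], -0.6],
    [[0, 0, 0], [0, 0, 0], -1],
    [[0, 0, 0], [0, 0, 0], -1],
    [[0, 0, 0], [0, 0, 0], -1],
    [[0, 0, 0], [0, 0, 0], -1]
  ]
}}

```text
t: 9.97
ee_pos: [510.4, -221.8, 41.0]
orientation: [2.248, 2.193, 0.001]
ft_force: [4.4, 0.9, -1.8]
width: 7.9
grasp_force: 30.0
```

```bash
python3 st.py
```

```text
9.9667 [ 510.4 -221.8   41. ] [ 0.085 -0.873 -0.029] 7.9228442371913745 [ 4.4  0.9 -1.8] -1.4208080184453422
```

Emit:
{"op": "servo_tool", "data": {
  "steps": [
    [[0, 0, 0], [0, 0, 1], -1],
    [[0, 0, 0], [0, 0, 1], -1],
    [[0, 0, 0], [0, 0, 1], -1],
    [[0, 0, 0], [0, 0, 0], -1],
    [[0, 0, 0], [0, 0, 0], -1],
    [[0, 0, 0], [0, 0, 0], -1],
    [[0, 0, 0], [0, 0, 0], -1],
    [[0, 0, 0], [0, 0, 0], -1]
  ]
}}

```text
t: 10.63
ee_pos: [510.4, -221.8, 41.0]
orientation: [2.19, 2.25, 0.001]
ft_force: [5.7, 0.7, -2.7]
width: 7.9
grasp_force: 30.0
```

```bash
python3 st.py
```

```text
10.6333 [ 510.4 -221.8   41. ] [ 0.016 -0.927 -0.239] 7.917509813567128 [ 5.7  0.7 -2.7] 1.5523245686718923
```

The jaws are square (7.9 mm) at -1.4° and the moment rises at once, so the spindle is off at its stop. Now I'll release, lift and go to the knob.

Emit:
{"op": "servo_tool", "data": {
  "steps": [
    [[0, 0, 0], [0, 0, 0], -0.55],
    [[0, 0, 0], [0, 0, 0], -0.45],
    [[0, 0, 0], [0, 0, 0], -0.45],
    [[0, 0, 0.01], [0, 0, 0], -0.45],
    [[0, 0, 0.02], [0, 0, 0], -0.45],
    [[0, 0, 0.02], [0, 0, 0], -0.45],
    [[0, 0, 0.02], [0, 0, 0], -0.45],
    [[-0.014, -0.006, 0.01], [0, 0, 7], 0.4]
  ]
}}

```text
t: 11.3
ee_pos: [498.1, -227.9, 123.9]
orientation: [2.048, 2.376, 0.002]
ft_force: [0.5, -1.3, -0.1]
width: 27.7
grasp_force: 0.0
```

Emit:
{"op": "servo_tool", "data": {
  "steps": [
    [[-0.014, -0.0065, 0], [0, 0, 7], 0.48],
    [[-0.014, -0.0065, 0], [0, 0, 7], 0.48],
    [[-0.014, -0.0065, 0], [0, 0, 7], 0.48],
    [[-0.014, -0.0065, 0], [0, 0, 7], 0.48],
    [[-0.014, -0.0065, 0], [0, 0, 7], 0.48],
    [[-0.014, -0.0065, 0], [0, 0, 7], 0.48],
    [[-0.014, -0.0065, 0], [0, 0, 7], 0.48],
    [[-0.014, -0.0065, 0], [0, 0, 7], 0.48]
  ]
}}

```text
t: 11.97
ee_pos: [382.5, -279.7, 121.4]
orientation: [-0.684, -3.066, 0.0]
ft_force: [1.6, -0.5, -0.0]
width: 64.9
grasp_force: 0.0
```

Emit:
{"op": "servo_tool", "data": {
  "steps": [
    [[-0.014, -0.0065, 0], [0, 0, 7], 0.48],
    [[-0.012, -0.005, -0.01], [0, 0, 7], 0.48],
    [[0, 0, -0.01], [0, 0, 5], 0.48],
    [[0, 0, -0.01], [0, 0, 0], 0.48],
    [[0, 0, -0.01], [0, 0, 0], 0.48],
    [[0, 0, -0.01], [0, 0, 0], 0.48],
    [[0, 0, 0], [0, 0, 0], 0.48],
    [[0, 0, 0], [0, 0, 0], 0.48]
  ]
}}

```text
t: 12.63
ee_pos: [357.3, -290.6, 70.1]
orientation: [-0.18, -3.135, -0.002]
ft_force: [0.7, 0.3, -0.3]
width: 64.8
grasp_force: 0.0
```

```bash
python3 st.py; python3 - <<'E'
from h import *
ds=[cam('scene') for _ in range(4)]; d=ds[-1]
t=cam('top'); m=np.mean([x['color'] for x in ds],0).astype(np.float32)
u,v=proj(d,[358,-291,30])[0].astype(int)
i=cv2.resize(m[v-35:v+25,u-40:u+40],(800,600),interpolation=cv2.INTER_CUBIC)
for P in ([358,-291,0],[358,-291,35]):
    q=(proj(d,P)[0]-[u-40,v-35]+.5)*10; cv2.circle(i,tuple(int(x) for x in q),3,(0,255,0),-1)
cv2.imwrite('pics/k1.png',np.clip(i*1.2,0,255).astype(np.uint8)); print(u,v)
E
```

```text
12.6333 [ 357.3 -290.6   70.1] [ 0.055 -0.196 -0.035] 64.7838734435221 [ 0.7  0.3 -0.3] -276.5711351595459
291 281
```

View pics/k1.png

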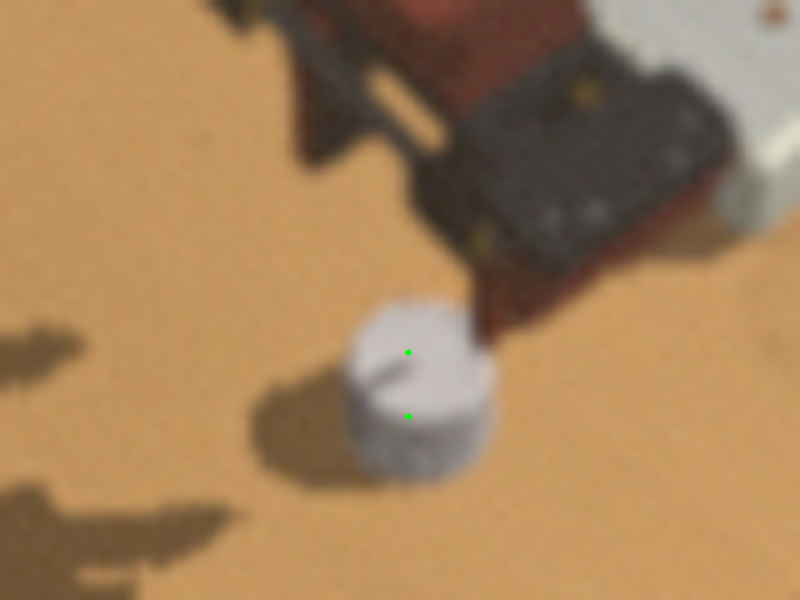

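The knob stands upright with its pointer towards the front (line from crop (408,360) to (370,385)). The fingers are clear on both sides, so I'll descend.

Emit:
{"op": "servo_tool", "data": {
  "steps": [
    [[0.0005, -0.0003, -0.015], [0, 0, 0], 0.48],
    [[0, 0, -0.015], [0, 0, 0], 0.48],
    [[0, 0, -0.015], [0, 0, 0], 0.48],
    [[0, 0, -0.01], [0, 0, 0], 0.48],
    [[0, 0, -0.01], [0, 0, 0], 0.48],
    [[0, 0, -0.006], [0, 0, 0], 0.48],
    [[0, 0, -0.004], [0, 0, 0], 0.48],
    [[0, 0, 0], [0, 0, 0], 0.48]
  ]
}}

```text
t: 13.55
ee_pos: [357.8, -291.2, -4.8]
orientation: [-0.179, -3.136, -0.001]
ft_force: [-0.3, -0.3, -0.4]
width: 65.3
grasp_force: 0.0
```

```bash
python3 st.py; python3 - <<'E'
from h import *
d=cam('scene'); us=list(range(275,315,2)); print(us)
for v in range(258,300,1): print(v,[int(by_range(d,[[u,v]])[0][2]) for u in us])
E
```

```text
13.55 [ 357.8 -291.2   -4.8] [ 0.067 -0.119  0.056] 65.32988127965824 [-0.3 -0.3 -0.4] -276.5388514628478
[275, 277, 279, 281, 283, 285, 287, 289, 291, 293, 295, 297, 299, 301, 303, 305, 307, 309, 311, 313]
258 [129, 127, 140, 148, 180, 196, 199, 204, 203, 200, 201, 201, 200, 1346, 195, 193, 188, 1, 0, 19]
259 [122, 125, 128, 144, 151, 193, 198, 205, 203, 204, 201, 204, 201, 193, 196, 187, 181, 0, -6, 18]
260 [124, 126, 121, 137, 149, 179, 196, 193, 195, 200, 203, 196, 194, 188, 186, 183, 177, -7, 0, -1]
261 [127, 125, 122, 110, 143, 153, 189, 191, 196, 196, 200, 190, 195, 190, 187, 181, 172, 0, 0, -4]
262 [121, 119, 116, 107, 140, 149, 177, 188, 190, 190, 192, 193, 188, 185, 181, 175, 166, 1, 0, -6]
263 [116, 116, 119, 97, 138, 143, 155, 186, 192, 195, 191, 189, 185, 178, 173, 166, 162, -5, 1, -2]
264 [111, 111, 122, 117, 93, 139, 154, 183, 192, 188, 185, 191, 183, 172, 170, 165, 158, 149, -3, 0]
265 [109, -1, 114, 119, 90, 131, 142, 154, 189, 189, 189, 187, 182, 174, 162, 159, 150, 145, -7, 6]
266 [-1, 0, 2, 117, 117, 69, 138, 150, 181, 186, 188, 180, 173, 167, 159, 156, 143, 148, 
[... 2183 characters left out ...]
3, 51, 43, 123, 130, 113, 0, 0, -1]
291 [2, 8, -2, 0, 0, 0, 8, 11, 10, 16, 14, 12, 40, 111, 121, 114, 100, -2, 0, 3]
292 [1, -2, 0, -1, 1, 2, 0, 4, 7, 8, 6, 6, 34, 107, 111, 105, 3, 2, 0, 2]
293 [0, -1, 0, 1, 1, -7, 1, 0, 5, 2, 0, 6, 34, 27, 110, 3, 0, 3, 1, 0]
294 [1, 2, 0, 1, -4, 4, 5, 3, -2, -1, 0, -2, 27, -3, -1, 0, -1, 0, -2, 1]
295 [4, 0, -1, 1, 11, 5, -3, 2, 2, -6, -2, -1, 3, 2, 0, 0, -3, 1, 1, -6]
296 [1346, 0, -5, -1, 1, -1, 0, 1346, 3, 0, 2, 0, -2, 2, -1, -1, 2, -1, 1, 0]
297 [0, 5, -2, -1, 4, 1, 0, 1, -3, 1, 1, 4, 0, -3, 5, 5, 3, 0, -2, -1]
298 [0, 1, 0, -2, 0, 6, 0, 0, 1, -3, -2, -1, -3, -1, 0, 1, 1, 0, 0, 5]
299 [1, 4, 0, -1, -1, 0, -5, -1, 2, -2, 1, 5, 0, 4, -3, 0, 5, -3, 2, 0]
```

The tips are at about z 20, which again puts them 25 mm above the reported height. I'll go down 12 mm and close.

Emit:
{"op": "servo_tool", "data": {
  "steps": [
    [[0, 0, -0.004], [0, 0, 0], 0.48],
    [[0, 0, -0.004], [0, 0, 0], 0.48],
    [[0, 0, -0.004], [0, 0, 0], 0.48],
    [[0, 0, 0], [0, 0, 0], 0.1],
    [[0, 0, 0], [0, 0, 0], -0.2],
    [[0, 0, 0], [0, 0, 0], -1],
    [[0, 0, 0], [0, 0, 0], -1],
    [[0, 0, 0], [0, 0, 0], -1]
  ]
}}

```text
t: 14.27
ee_pos: [358.0, -291.4, -16.1]
orientation: [0.179, 3.136, -0.0]
ft_force: [-0.1, -0.3, -0.3]
width: 40.8
grasp_force: 30.0
```

```bash
python3 st.py
```

```text
14.2667 [ 358.  -291.4  -16.1] [ 0.055 -0.187  0.014] 40.81055083739123 [-0.1 -0.3 -0.3] 83.46345445386197
```

Emit:
{"op": "servo_tool", "data": {
  "steps": [
    [[0, 0, 0.01], [0, 0, 0], -1],
    [[0, 0, 0.025], [0, 0, 0], -1],
    [[0, 0, 0.025], [0, 0, 0], -1],
    [[0, 0, 0.025], [0, 0, 0], -1],
    [[0.0125, 0.0058, 0.015], [0, 0, 1.2], -1],
    [[0.0125, 0.0058, 0], [0, 0, 1.2], -1],
    [[0.0125, 0.0058, 0], [0, 0, 1.2], -1],
    [[0.0125, 0.0058, 0], [0, 0, 1.2], -1]
  ]
}}

```text
t: 14.93
ee_pos: [408.8, -268.1, 85.1]
orientation: [0.046, 3.14, -0.001]
ft_force: [0.2, 0.4, -1.2]
width: 41.0
grasp_force: 30.0
```

Emit:
{"op": "servo_tool", "data": {
  "steps": [
    [[0.0125, 0.0058, 0], [0, 0, 0], -1],
    [[0.0125, 0.0058, 0], [0, 0, 0], -1],
    [[0.0125, 0.0058, 0], [0, 0, 0], -1],
    [[0.0125, 0.0058, 0], [0, 0, 0], -1],
    [[0.0125, 0.0058, 0], [0, 0, 0], -1],
    [[0.0125, 0.0058, 0], [0, 0, 0], -1],
    [[0, 0, 0], [0, 0, 0], -1],
    [[0, 0, 0], [0, 0, 0], -1]
  ]
}}

```text
t: 15.6
ee_pos: [483.5, -232.9, 83.5]
orientation: [-0.045, -3.141, -0.0]
ft_force: [-0.6, -0.0, -0.1]
width: 41.0
grasp_force: 30.0
```

```bash
python3 st.py; python3 - <<'E'
from h import *
ds=[cam('scene') for _ in range(4)]; d=ds[-1]
m=np.mean([x['color'] for x in ds],0).astype(np.float32)
u,v=proj(d,[485,-233,90])[0].astype(int); print(u,v)
i=cv2.resize(m[v-30:v+30,u-40:u+40],(800,600),interpolation=cv2.INTER_CUBIC)
cv2.imwrite('pics/k2.png',np.clip(i*1.2,0,255).astype(np.uint8))
E
```

```text
15.6 [ 483.5 -232.9   83.5] [ 0.019 -0.15   0.025] 40.95467882874037 [-0.6 -0.  -0.1] -271.65802636270394
307 231
```

View pics/k2.png

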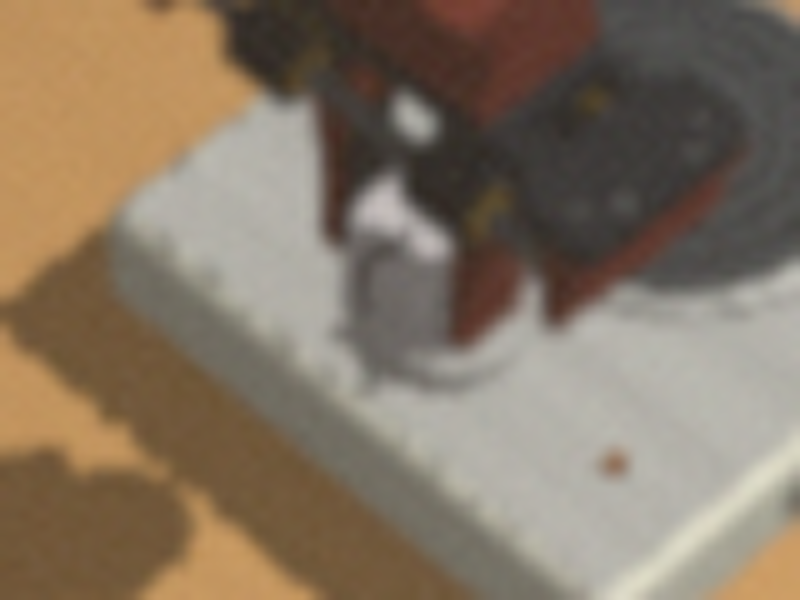

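The knob is held upright in front of the spindle, with its underside clear (body at crop (400,290)). I'll move over the axis and then lower it.

Emit:
{"op": "servo_tool", "data": {
  "steps": [
    [[0.0129, 0.0058, 0], [0, 0, 0], -1],
    [[0.0128, 0.0058, 0], [0, 0, 0], -1],
    [[0, 0, 0], [0, 0, 0], -1],
    [[0, 0, -0.008], [0, 0, 0], -1],
    [[0, 0, -0.005], [0, 0, 0], -1],
    [[0, 0, -0.003], [0, 0, 0], -1],
    [[0, 0, -0.002], [0, 0, 0], -1],
    [[0, 0, -0.002], [0, 0, 0], -1]
  ]
}}

```text
t: 16.47
ee_pos: [508.2, -221.7, 63.2]
orientation: [-0.048, -3.14, -0.001]
ft_force: [0.3, -0.5, -1.0]
width: 41.0
grasp_force: 30.0
```

Emit:
{"op": "servo_tool", "data": {
  "steps": [
    [[0, 0, -0.002], [0, 0, 0], -1],
    [[0, 0, -0.002], [0, 0, 0], -1],
    [[0, 0, -0.001], [0, 0, 0], -1],
    [[0, 0, -0.001], [0, 0, 0], -1],
    [[0, 0, -0.001], [0, 0, 0], -1],
    [[0, 0, -0.001], [0, 0, 0], -1],
    [[0, 0, 0], [0, 0, 0], -1],
    [[0, 0, 0], [0, 0, 0], -1]
  ]
}}

```text
t: 17.13
ee_pos: [509.0, -221.7, 55.8]
orientation: [0.048, 3.141, -0.0]
ft_force: [3.5, 1.9, -1.0]
width: 41.1
grasp_force: 30.0
```

```bash
python3 st.py
```

```text
17.1333 [ 509.  -221.7   55.8] [ 0.527 -0.687 -0.004] 41.050122208388544 [ 3.5  1.9 -1. ] 88.26036880768913
```

It has passed the D entry (underside about 72 mm, no axial force). I'll keep lowering, with a small lateral correction.

Emit:
{"op": "servo_tool", "data": {
  "steps": [
    [[0.0005, 0.0003, -0.002], [0, 0, 0], -1],
    [[0, 0, -0.002], [0, 0, 0], -1],
    [[0, 0, -0.002], [0, 0, 0], -1],
    [[0, 0, -0.002], [0, 0, 0], -1],
    [[0, 0, -0.002], [0, 0, 0], -1],
    [[0, 0, -0.002], [0, 0, 0], -1],
    [[0, 0, -0.001], [0, 0, 0], -1],
    [[0, 0, 0], [0, 0, 0], -1]
  ]
}}

```text
t: 17.8
ee_pos: [509.0, -221.5, 42.5]
orientation: [-0.048, -3.141, -0.0]
ft_force: [2.0, 0.1, 0.6]
width: 40.6
grasp_force: 30.0
```

Emit:
{"op": "servo_tool", "data": {
  "steps": [
    [[0, 0, -0.001], [0, 0, 0], -1],
    [[0, 0, -0.001], [0, 0, 0], -1],
    [[0, 0, -0.001], [0, 0, 0], -1],
    [[0, 0, -0.001], [0, 0, 0], -1],
    [[0, 0, 0], [0, 0, 0], -1],
    [[0, 0, 0], [0, 0, 0], -1],
    [[0, 0, 0], [0, 0, 0], -1],
    [[0, 0, 0], [0, 0, 0], -1]
  ]
}}

```text
t: 18.47
ee_pos: [509.1, -221.5, 38.9]
orientation: [-0.047, -3.141, 0.0]
ft_force: [-1.4, 0.5, 4.8]
width: 41.2
grasp_force: 30.1
```

```bash
python3 st.py
```

```text
18.4667 [ 509.1 -221.5   38.9] [ 0.205  0.056 -0.023] 41.23585499344677 [-1.4  0.5  4.8] -271.7319453158364
```

Emit:
{"op": "servo_tool", "data": {
  "steps": [
    [[0, 0, -0.001], [0, 0, 0], -1],
    [[0, 0, -0.0005], [0, 0, 0], -1],
    [[0, 0, -0.0005], [0, 0, 0], -1],
    [[0, 0, 0], [0, 0, 0], -1],
    [[0, 0, 0], [0, 0, 0], -1],
    [[0, 0, 0], [0, 0, 0], -1],
    [[0, 0, 0], [0, 0, 0], -1],
    [[0, 0, 0], [0, 0, 0], -1]
  ]
}}

```text
t: 19.13
ee_pos: [509.1, -221.5, 37.3]
orientation: [-0.048, -3.141, 0.0]
ft_force: [-3.2, 0.2, 10.3]
width: 41.0
grasp_force: 30.2
```

```bash
python3 st.py
```

```text
19.1333 [ 509.1 -221.5   37.3] [0.295 0.264 0.004] 41.01281368216789 [-3.2  0.2 10.3] -271.7365338354547
```

Emit:
{"op": "servo_tool", "data": {
  "steps": [
    [[0, 0, -0.0005], [0, 0, 0], -1],
    [[0, 0, -0.0005], [0, 0, 0], -1],
    [[0, 0, 0], [0, 0, 0], -1],
    [[0, 0, 0], [0, 0, 0], -1],
    [[0, 0, 0], [0, 0, 0], -1],
    [[0, 0, 0], [0, 0, 0], -1],
    [[0, 0, 0], [0, 0, 0], -1],
    [[0, 0, 0], [0, 0, 0], -1]
  ]
}}

```text
t: 19.8
ee_pos: [509.2, -221.5, 37.2]
orientation: [0.048, 3.141, -0.0]
ft_force: [-5.1, 2.7, 20.9]
width: 41.2
grasp_force: 30.4
```

```bash
python3 st.py; python3 - <<'E'
from h import *
ds=[cam('scene') for _ in range(4)]; d=ds[-1]
m=np.mean([x['color'] for x in ds],0).astype(np.float32)
u,v=proj(d,[505,-225,70])[0].astype(int)
i=cv2.resize(m[v-30:v+24,u-36:u+36],(800,600),interpolation=cv2.INTER_CUBIC)
cv2.imwrite('pics/k3.png',np.clip(i*1.2,0,255).astype(np.uint8))
E
python3 st.py
```

```text
19.8 [ 509.2 -221.5   37.2] [ 0.578  0.797 -0.028] 41.22491493293481 [-5.1  2.7 20.9] 88.26516807300732
20.0 [ 509.2 -221.5   37.2] [ 0.54   0.831 -0.026] 40.989003195536675 [-5.3  2.5 19.6] 88.26451042464475
```

View pics/k3.png

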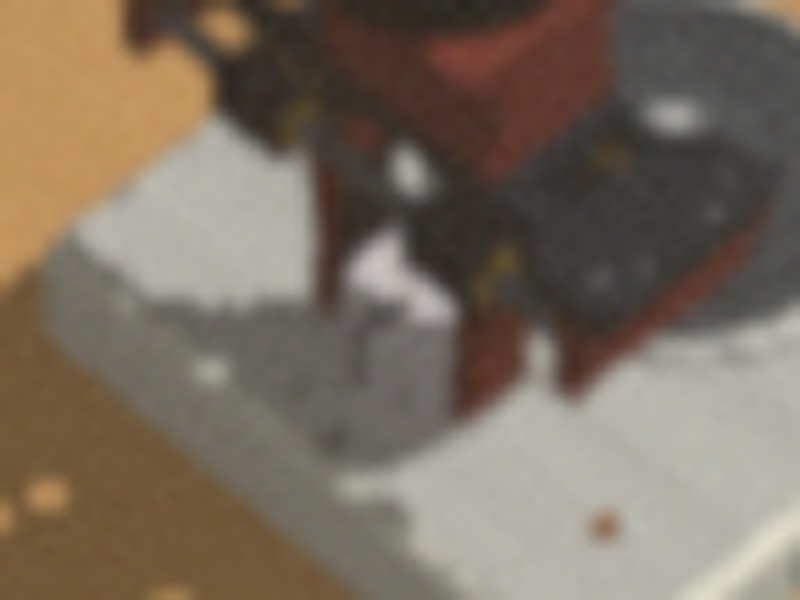

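The knob sits home on the steel top (body at crop (400,390)), with the dark pointer line at (360,340) on the front side. The push is a steady 20 N, so I'm handing in.

```bash
python3 -c "
from h import *
print(close_job())"
```

```text
the job is handed in; nothing more can be done
None
```

The spindle is turned off against its stop, and the knob is on it with its pointer to the front, pressed home on the bezel and still held down with about 20 N; the job is handed in at about 20 s.

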